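# Wind the glue timer and snap its button cap back on

## Robot

A 7-joint arm with a two-finger parallel gripper is mounted at the origin on the work surface. World frame = base frame: x ahead of the robot, y to its left, z up, the work surface at z = 0. Lengths are in m, angles in rad, forces in N, time in s.
With the tool pointing down it reaches from about 0.4 to 0.85 m from the base axis. Payload 10.4 kg.
Tool frame: the origin (TCP) lies on the front face of the gripper's body, between the roots of the fingers; the fingertips stand 73 mm ahead of it and the grasp point (between the pads) lies 54 mm ahead of it; z points along the fingers, y is the line along which they close (so a half turn about z gives the same grasp; the last joint's range is limited). The gripper opens to 85 mm and grips with 20 to 120 N. Pads are 22 mm wide; open, the fingers measure 114 mm over their backs; the gripper's body (76 mm by 85 mm) begins 54 mm behind the grasp point. The pads swing forward as they close: fully open they stand 13 mm farther back than shut.
Start: joints at [-1.154, 0.332, -0.065, 1.46, 0.022, 1.35, -0.088], TCP at [0.266, 0.566, 0.304] pointing down, gripper open.
Joint ranges: [-2.6, 2.6], [-0.5, 2.12], [-1.47, 1.34], [0.16, 2.42], [-1.27, 4.41], [0.06, 2.06], [-2.6, 2.6]. Speed limits (rad/s): [2.22, 2.22, 2.79, 2.79, 3.14, 3.14, 3.14].

## Interface

Orientations are given as a unit quaternion [x, y, z, w].
In Python, from workcell import manip gives the robot as it stands.
- The arm moves only by the shell command python3 -m jog 'ROWS' [FORCE]. ROWS is JSON, a list of rows, each an object with "grip": the gripper command: -1 is fully open, 1 is shut, values between are in proportion; "slide": the shift along the tool's x, y, z in cm, a list of three; "yaw": the turn about the tool's z in rad. A call has 1 to 8 rows; each row shifts and turns the commanded pose from where the row before left it, along the tool's axes as they then stand; what a row does not reach is not made up. A row lasts 1/10 s, in which the tool goes at most 50 mm and 8.59 degrees, less where a joint would pass 70% of its speed; a pose out of reach is approached as far as the arm can. A call with a gripper value outside its range is refused whole. The fingers move at their own pace and stop on an object; FORCE is the grip in N (left out, the last holds). Time passes only in rows, so rows that do not move let the fingers close. It gives the time, the measured TCP pose, the force, the opening and the grip force at its end, in the units of the state.
- manip.get_obs(): the state, without advancing time (a new reading comes with each control period).
- manip.camera(name): name is "scene" or "side" or "wrist"; returns the picture (384x512x3 uint8, blue, green, red); there is no depth.
- manip.calibration(name): a dict with "vfov" (degrees; the focal length in pixels is half the picture's height over the tangent of half this angle, whatever the lens; pixels are square), "cx", "cy" (the principal point, pixels), "camera_from_world" (4x4, takes a point from world to camera coordinates). Camera axes: x right, y down, z forward; pixel columns grow to the right and rows downward; lengths in m; the calibration is good to about 2 mm. A picture is of the moment at which its call begins: read the wrist's pose just before it. calibration takes no time and is no camera call; for the wrist camera it gives the pose at the moment of the call.
- manip.hand_in(): hands the job in; it is judged then, once.
Trained networks look in the newest picture that a camera, given by its name, has taken for a name from the list of things; names that differ only in an ending like _2 or _b are one class to them, and where a whole thing is asked for, a point or a joint stands for the part that bears it (a point fixed in the world has none). Each returns a list of dicts, best first, with "conf" (0 to 1); they miss things now and then, are a little off and sometimes report something else, mostly with a low value. They report only what shows in the picture. A call takes as long as a camera call.
- manip.masks_of(thing, camera): "region" (384x512 bool, what is visible of it) and "centre" ([column, row] in pixels, amid what is visible of it).
The state is a dict: "clock": time; "joint_pos": joint angles; "joint_velocities": joint speeds; "tau": joint torques, N m; "position": TCP position; "ee_rot": TCP orientation; "ft_force": force on the tool from outside, world axes, zero at the start; "torque": the same for the moment, N m; "grip_width": opening from 0.0 (shut) to 1.0 (fully open); "grasp_force": force on a finger pad.
Only numpy, scipy, OpenCV 4.12 (cv2) and the standard library are available. Lean on these libraries where they do the work, as an engineer would, in place of code of your own. Each camera call takes 0.05 s, during which the arm holds its last target. There are 200 camera calls.

## Task

The clockwork glue timer on the clamp bench has lost its push-button cap, which lies in the grey silicone brush tray. Wind the timer's wing key clockwise, turn by turn, until it is fully wound against its stop; then put the cap mouth-down on the timer's bare stud, press until it clicks fully home, and go on pressing: finish with the gripper still pushing the cap firmly down (about 10 N or more). Leave the two hand screws, the spring clip and the green parts tray where they are.

Things in the scene. Friction and masses are not known exactly. Their poses are not given: they have to be found in the camera images.
- timer: clockwork glue timer, a grey painted box 120 (its x) x 200 (its y) x 50 mm high, screwed to the bench (cannot move). Origin: centre of its underside; z up. On its flat top, 50 mm above the bench: the wing key at its y = -55 mm, a flat dial in the middle, the bare stud at its y = +55 mm, both at its x = 0.
- timer_key (a joint): winding angle of the key in rad: 0 unwound, grows as the key is turned clockwise seen from above, hard stop at 3.0 (fully wound). Starts between 0 and 0.6. It stays where it is left (friction 0.10 N m holds against the spring); turning takes 0.10 N m rising to 0.16 N m near the stop.
- key_grip (a point): middle of the brass wing of the key, on the key's vertical turning axis, 28 mm above the timer's top (78 mm above the bench). The wing is a flat upright plate 44 mm long (this point's x axis, turning with the key), 8 mm thick (its y axis: pinch across this) and 28 mm high (14 mm above and below this point). Its two halves are alike.
- stud_top (a point): centre of the top of the fixed upright steel press stud on the timer, 28 mm above the timer's top (78 mm above the bench). The stud is 18 mm across, tapering over its top 7 mm to 10 mm across. Four rounded sprung lobes stick out around it to 26 mm across, widest 14 mm above the timer's top.
- stud_foot (a point): point on the stud's axis at the level of the timer's top (50 mm above the bench); z up. The cap's lip meets the lobes when its underside is about 19 mm above the timer's top; pushing past takes about 8 N, then the resistance drops sharply (the click) and the cap sits with its roof on the stud's top, its underside 4 mm above the timer's top.
- cap: loose black plastic button cap, an upright ribbed cylinder 38 mm across and 28 mm high, 20 to 40 g, lying mouth down on the brush tray's floor. Origin: centre of its underside (mouth); z towards its closed top. Bore 30 mm wide and 24 mm deep (roof 4 mm thick), with an inner lip at the mouth 21 mm wide and 3 mm high that must snap past the stud's lobes.
- cap_top (a point): centre of the cap's closed flat top, 28 mm above its underside.
- tray: grey silicone brush tray, fixed, open, 160 (its x) x 200 (its y) mm, rim 14 mm high, walls and floor 4 mm thick. Origin: centre of its underside. The cap stands on its floor, up to 30 mm from the middle either way.
- handscrew_a: wooden hand screw clamp lying flat, two jaws 170 mm long, 260 mm over its handles, 36 mm high; bystander. Origin: centre of its underside.
- handscrew_b: second hand screw clamp, the same; bystander.
- spring_clip: steel spring clip 80 mm long, 25 mm high, lying on the bench; bystander. Origin: centre of its underside.
- parts_tray: green plastic parts tray, 120 x 200 x 45 mm, with dowels and nuts; bystander. Origin: centre of its underside.

How it is judged:
On the way, in this order (a step that is already met when the one before it is completed fails the run):
1. the key is wound up to its stop (value of joint timer_key above 2.8 rad), for 0.2 s.
2. the cap has snapped home on the stud (horizontal distance between cap and stud_foot below 0.004 m and z of cap in the frame of stud_foot between 0 and 0.007 m and angle between cap's own z axis and vertical below 0.12 rad and angle between the z axis of cap and the z axis of timer, either way round below 0.12 rad), for 0.1 s.
At the end, for the whole second after the job is handed in: Key wound above 2.8 of 3.0 rad; cap square on the stud (within 0.12 rad, 4 mm of its axis), its underside under 7 mm above the timer's top (4 mm when home); the cap still bears on the timer with over 5 N and the fingers on the cap with over 3 N (all of step 2 and value of joint timer_key above 2.8 rad and contact force between cap and timer above 5 N and contact force between the fingers and cap above 3 N); the arm keeps its last pose, push and grip.
It fails at once if the handscrew a is pushed out of place (over 30 mm) (distance of handscrew_a from where it was at the start of the episode above 0.03 m).
It fails at once if the handscrew b is pushed out of place (over 30 mm) (distance of handscrew_b from where it was at the start of the episode above 0.03 m).
It fails at once if the spring clip is pushed out of place (over 30 mm) (distance of spring_clip from where it was at the start of the episode above 0.03 m).
It fails at once if the parts tray is pushed out of place (over 30 mm) (distance of parts_tray from where it was at the start of the episode above 0.03 m).
It also fails if it takes over 72 s, if anything falls off the work surface, if the arm or the gripper's body presses on something with over 40 N, if the wrist force passes 120 N, or if a joint passes its speed limit or range.

## Working session

There is one attempt and no reset: what is moved stays moved. The work goes in short steps, Python scripts to look and compute and a shell command to move; the robot and the scene stay as the last step left them, time stands still between calls to the robot, and variables do not carry over. Pictures are saved under pics/ and viewed, at most 10 in all, crops included, and the job is handed in when it is done.

```bash
mkdir -p pics; cat > h.py <<'E'
import numpy as np,cv2
from workcell import manip
from scipy.spatial.transform import Rotation as R
def ray(name,px,z,cal=None):
    c=cal or manip.calibration(name); f=192/np.tan(np.radians(c['vfov'])/2)
    T=np.linalg.inv(np.array(c['camera_from_world']))
    d=T[:3,:3]@np.array([(px[0]-c['cx'])/f,(px[1]-c['cy'])/f,1]); o=T[:3,3]
    return o+d*(z-o[2])/d[2]
def proj(name,p,cal=None):
    c=cal or manip.calibration(name); f=192/np.tan(np.radians(c['vfov'])/2)
    q=np.array(c['camera_from_world'])@np.r_[p,1]; return np.array([c['cx']+f*q[0]/q[2],c['cy']+f*q[1]/q[2]])
E
ls; python3 - <<'E'
from h import *
o=manip.get_obs(); print({k:np.round(v,3) for k,v in o.items()})
ims=[]
for n in['scene','side','wrist']:
    im=manip.camera(n); ims.append(im)
    c=manip.calibration(n); print(n,{k:np.round(v,3) for k,v in c.items()})
    for t,z in[('timer',.05),('timer_key',.078),('stud_top',.064),('cap',.018),('tray',.007),('handscrew_a',.02),('spring_clip',.012),('parts_tray',.03)]:
        r=manip.masks_of(t,n)
        print(t,[(round(d['conf'],2),np.round(d['centre']).tolist(),int(d['region'].sum()),np.round(ray(n,d['centre'],z)[:2],3).tolist()) for d in r[:3]])
for n,im in zip('abc',ims): cv2.imwrite(f'pics/{n}.png',im)
E
```

```text
h.py
pics
{'clock': np.float64(0.0), 'joint_pos': array([-1.154,  0.333, -0.065,  1.461,  0.022,  1.35 , -0.088]), 'joint_velocities': array([ 0.   ,  0.001, -0.001, -0.001, -0.002,  0.001,  0.   ]), 'tau': array([-0.0000e+00, -6.2545e+01,  4.9000e-02, -3.9162e+01,  1.6000e-02,
        1.0000e-02, -0.0000e+00]), 'position': array([0.266, 0.565, 0.303]), 'ee_rot': array([ 0.218,  0.976, -0.001, -0.   ]), 'ft_force': array([-0.615,  0.513,  0.476]), 'torque': array([ 0.001,  0.013, -0.   ]), 'grasp_force': np.float64(0.0), 'grip_width': np.float64(0.998)}
scene {'vfov': np.float64(54.746), 'cx': np.float64(253.651), 'cy': np.float64(184.22), 'camera_from_world': array([[ 0.708,  0.706,  0.015, -0.452],
       [ 0.607, -0.597, -0.524, -0.335],
       [-0.361,  0.38 , -0.852,  1.127],
       [ 0.   ,  0.   ,  0.   ,  1.   ]])}
timer [(0.62, [263.0, 121.0], 3260, [0.495, 0.178])]
timer_key [(0.5, [250.0, 112.0], 64, [0.468, 0.155])]
stud_top [(0.62, [261.0, 117.0], 3245, [0.491, 0.173])]
cap [(0.6, [153.0, 205.0], 169, [0.477, -0.174])]
tray [(0.61, [146.0, 212.0], 5302, [0.475, -0.195])]
[... 871 characters left out ...]
(0.97, [243.0, 164.0], 1643, [0.738, 0.254]), (0.64, [381.0, 269.0], 5615, [0.735, -0.277])]
spring_clip [(0.45, [242.0, 164.0], 1584, [0.742, 0.27])]
parts_tray [(0.89, [307.0, 198.0], 3576, [0.763, -0.016])]
wrist {'vfov': np.float64(60.601), 'cx': np.float64(255.923), 'cy': np.float64(189.783), 'camera_from_world': array([[ 0.426,  0.905,  0.   , -0.625],
       [ 0.861, -0.405,  0.307, -0.04 ],
       [ 0.278, -0.131, -0.952,  0.379],
       [ 0.   ,  0.   ,  0.   ,  1.   ]])}
timer [(0.39, [78.0, 381.0], 31, [0.425, 0.241])]
timer_key []
stud_top [(0.61, [80.0, 383.0], 21, [0.419, 0.257])]
cap []
tray []
handscrew_a []
spring_clip []
parts_tray [(0.29, [80.0, 383.0], 27, [0.443, 0.22])]
```

View pics/a.png

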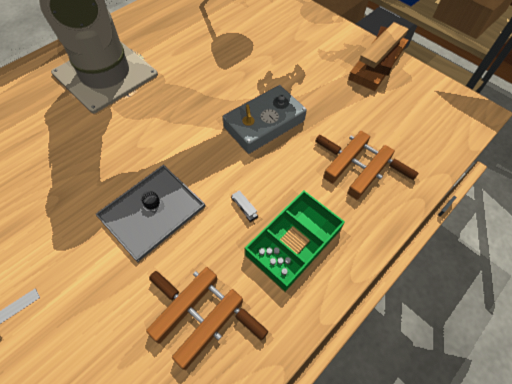

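View pics/b.png

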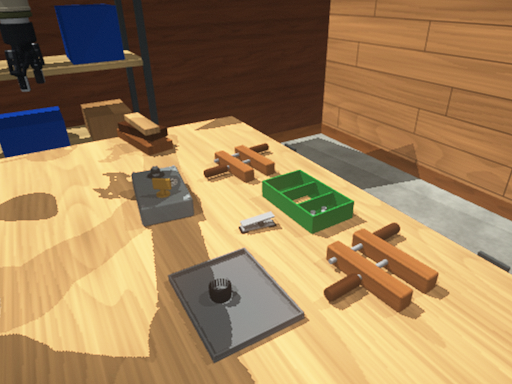

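The scene view shows the timer with its brass key at (248,112) and stud at (282,100). The cap is at (151,201) in the grey tray. The side view agrees. I'll move over the timer for a close wrist view.

```bash
R='{"grip":-1,"slide":[0,0,0],"yaw":0}'; python3 -m jog '[{"grip":-1,"slide":[-3.5,-2.5,0],"yaw":0},{"grip":-1,"slide":[-3.5,-2.5,0],"yaw":0},{"grip":-1,"slide":[-3.5,-2.5,0],"yaw":0},{"grip":-1,"slide":[-3.5,-2.5,0],"yaw":0},{"grip":-1,"slide":[-3.5,-2.5,0],"yaw":0},{"grip":-1,"slide":[-3.5,-2.5,0],"yaw":0},{"grip":-1,"slide":[-3.5,-2.5,0],"yaw":0},{"grip":-1,"slide":[-3.5,-2.5,0],"yaw":0}]'
python3 -m jog '[{"grip":-1,"slide":[-3.5,-2.5,0],"yaw":0},{"grip":-1,"slide":[-3.5,-2.5,0],"yaw":0},{"grip":-1,"slide":[0,0,0],"yaw":0},{"grip":-1,"slide":[0,0,0],"yaw":0}]'
python3 - <<'E'
from h import *
im=manip.camera('wrist');cv2.imwrite('pics/w1.png',im)
o=manip.get_obs();print(np.round(o['position'],4),np.round(o['ee_rot'],3),o['clock'],o['joint_pos'])
for t,z in[('timer',.05),('timer_key',.078),('stud_top',.064)]:
    for d in manip.masks_of(t,'wrist')[:3]:
        ys,xs=np.nonzero(d['region'])
        P=np.array([ray('wrist',p,z)[:2] for p in zip(xs[::7],ys[::7])],np.float32)
        print(t,round(d['conf'],2),np.round(d['centre']),len(xs),np.round(ray('wrist',d['centre'],z),4),cv2.minAreaRect(P))
print('stud~',ray('scene',(282,101),.068))
E
```

```text
clock: 2.15
position: [0.4349, 0.2637, 0.3042]
ee_rot: [0.218, 0.976, 0.0, 0.0]
ft_force: [0.5, -0.0, -0.1]
grip_width: 0.999
grasp_force: 0.0
clock: 2.55
position: [0.4766, 0.1896, 0.304]
ee_rot: [0.219, 0.976, 0.0, -0.0]
ft_force: [0.0, 1.5, 0.2]
grip_width: 1.001
grasp_force: 0.0
[0.4761 0.1909 0.3039] [ 0.218  0.976  0.    -0.   ] 2.6 [-0.68317433  0.07887549  0.22567537  1.76532743 -0.01881403  1.29927401
  0.67811706]Traceback (most recent call last):
  File "<stdin>", line 7, in <module>
  File "h.py", line 5, in ray
    c=cal or manip.calibration(name); f=192/np.tan(np.radians(c['vfov'])/2)
             ~~~~~~~~~~~~~~~~~^^^^^^
ValueError: time passes only in moves, steps and waits
```

View pics/w1.png

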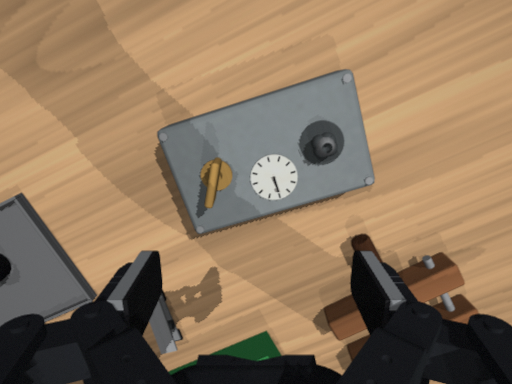

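The wrist view shows the timer's top corners near (161,130), (351,71), (373,182) and (197,233). The wing runs from (217,160) to (209,206), and the stud top is near (325,147).

```bash
python3 - <<'E'
from h import *
cal=manip.calibration('wrist'); cs=manip.calibration('scene'); cd=manip.calibration('side')
cors=[ray('wrist',p,.05,cal)[:2] for p in[(161,130),(351,71),(373,182),(197,233)]]
c=np.mean(cors,0); print('corners',np.round(cors,4),c)
ax=(np.array(cors[1])-cors[0]+cors[2]-cors[3]); ax/=np.linalg.norm(ax); print('y axis',ax,'len',[np.linalg.norm(cors[i]-cors[(i+1)%4]) for i in range(4)])
print('key pred',c-.055*ax,'stud pred',c+.055*ax)
print('stud top img',ray('wrist',(325,147),.078,cal))
for z in(.078,.092):
  a=ray('wrist',(217,160),z,cal);b=ray('wrist',(209,206),z,cal);print('wing',a,b,(a+b)/2,np.linalg.norm(a-b),np.degrees(np.arctan2(*(a-b)[1::-1])))
for p,z in((c-.055*ax,.078),(c+.055*ax,.078)):
  q=np.r_[p,z];print(proj('wrist',q,cal),proj('scene',q,cs),proj('side',q,cd))
im=manip.camera('wrist')
for t,z in[('timer',.05),('timer_key',.078),('stud_top',.078)]:
    for d in manip.masks_of(t,'wrist')[:2]:
        ys,xs=np.nonzero(d['region'])
        P=np.array([ray('wrist',p,z,cal)[:2] for p in zip(xs[::3],ys[::3])],np.float32)
        print(t,round(d['conf'],2),np.round(d['centre']),len(xs),cv2.minAreaRect(P))
cv2.imwrite('pics/w2.png',cv2.resize(im[120:240,150:390],None,fx=3.3,fy=3.3,interpolation=cv2.INTER_CUBIC))
E
```

```text
corners [[0.405  0.123 ]
 [0.4326 0.3094]
 [0.5431 0.293 ]
 [0.5172 0.1025]] [0.47447199 0.20696549]
y axis [0.14049613 0.99008123] len [np.float64(0.18843743220551584), np.float64(0.11174932505176434), np.float64(0.19226469388621972), np.float64(0.11398370391007116)]
key pred [0.4667447  0.15251103] stud pred [0.48219928 0.26141996]
stud top img [0.48128508 0.25849166 0.078     ]
wing [0.45050458 0.16449361 0.078     ] [0.48730648 0.13698177 0.078     ] [0.46890553 0.15073769 0.078     ] 0.04594868111238306 143.21946754589564
wing [0.44836227 0.1673595  0.092     ] [0.48341684 0.1411539  0.092     ] [0.46588956 0.1542567  0.092     ] 0.04376707100246222 143.2194675458956
[213.5312256 180.7403669] [248.61788503 112.64659272] [160.20019659 182.51912172]
[328.38907088 146.54550801] [281.83912405  94.32024469] [153.09047416 164.17537149]
timer 0.61 [268. 152.] 22504 ((0.4735383987426758, 0.2035524845123291), (0.1954449862241745, 0.11882034689188004), 82.0508804321289)
timer_key 0.62 [210. 185.] 516 ((0.46952807903289795, 0.14856669306755066), (0.010963983833789825, 0.04916945844888687), 50.736942291259766)
stud_top 0.78 [272. 155.] 22757 ((0.4679200053215027, 0.20554518699645996), (0.17868702113628387, 0.10859539359807968), 81.91067504882812)
```

View pics/w2.png

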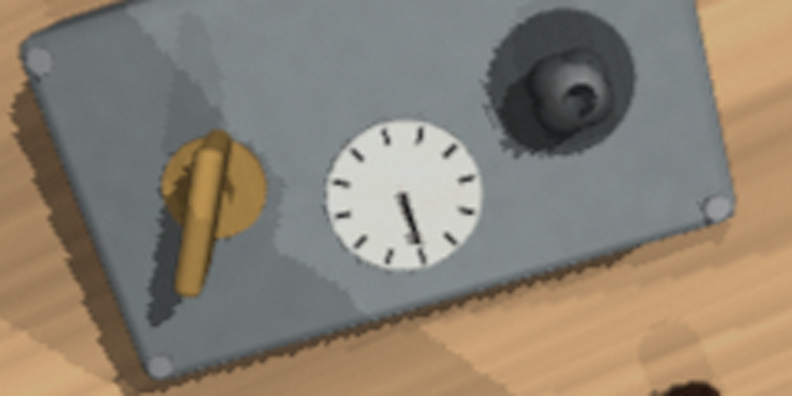

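```bash
cat >> h.py <<'E'
def axes():
    o=manip.get_obs(); M=R.from_quat(o['ee_rot']).as_matrix(); return np.array(o['position']),M
def goto(x,y,z,tyaw):  # slide (cm) in tool axes, yaw: tool y heading tyaw deg (mod 180)
    p,M=axes(); s=M.T@(np.array([x,y,z])-p)*100
    cur=np.degrees(np.arctan2(M[1,1],M[0,1])); d=(cur-tyaw+90)%180-90
    print('pos',p.round(4),'slide cm',s.round(2),'yaw rad (cw+)',round(np.radians(d),3),'tilt',M[:,2].round(4))
E
python3 - <<'E'
from h import *
cal=manip.calibration('wrist')
P=lambda u,v:(150+u/3.3,120+v/3.3)
k=ray('wrist',P(214,188),.051,cal)[:2];s=ray('wrist',P(560,82),.05,cal)[:2];d=ray('wrist',P(403,195),.05,cal)[:2]
print('key',k,'stud',s,'dial',d,'mid',(k+s)/2,np.linalg.norm(s-k),np.degrees(np.arctan2(*(s-k)[::-1])))
a=ray('wrist',P(210,150),.092,cal);b=ray('wrist',P(188,292),.092,cal);print('wing',(a+b)/2,np.linalg.norm(a-b),np.degrees(np.arctan2(*(a-b)[1::-1])))
print('stud top',ray('wrist',P(580,95),.078,cal))
goto(.467,.1525,.20,54)
E
```

```text
key [0.46949781 0.14870495] stud [0.48433832 0.2574888 ] dial [0.49650891 0.20043482] mid [0.47691807 0.20309688] 0.10979147424663328 82.23155149556135
wing [0.46822955 0.15018203 0.092     ] 0.041132813112790836 144.13073236101613
stud top [0.48317047 0.25829168 0.078     ]
pos [0.4759 0.1913 0.3038] slide cm [-0.84 -3.89 10.38] yaw rad (cw+) 0.19 tilt [-1.e-04  1.e-04 -1.e+00]
```

```bash
python3 -m jog '[{"grip":-1,"slide":[-0.4,-1.4,3.5],"yaw":0},{"grip":-1,"slide":[-0.4,-1.3,3.5],"yaw":0},{"grip":-1,"slide":[-0.3,-1.3,3.4],"yaw":0},{"grip":-1,"slide":[0,0,0],"yaw":0.09},{"grip":-1,"slide":[0,0,0],"yaw":0.09},{"grip":-1,"slide":[0,0,0],"yaw":0},{"grip":-1,"slide":[0,0,0],"yaw":0}]'
python3 - <<'E'
from h import *
im=manip.camera('wrist');cv2.imwrite('pics/w3.png',im)
cal=manip.calibration('wrist')
for q in([.4688,.15,.078],[.4688,.15,.092],[.4837,.258,.078],[.4688,.15,.05]): print(proj('wrist',np.array(q),cal))
goto(.4688,.15,.132,54)
E
```

```text
clock: 3.55
position: [0.4693, 0.1499, 0.2001]
ee_rot: [0.303, 0.953, 0.0, 0.0]
ft_force: [-0.1, 0.6, -0.4]
grip_width: 1.0
grasp_force: 0.0
[254.70632174 213.92766952]
[254.63546047 222.9557257 ]
[421.69591991 133.21402431]
[254.82365987 198.97824489]
pos [0.4693 0.1499 0.2001] slide cm [ 0.05 -0.02  6.81] yaw rad (cw+) 0.012 tilt [ 4.e-04  3.e-04 -1.e+00]
```

View pics/w3.png

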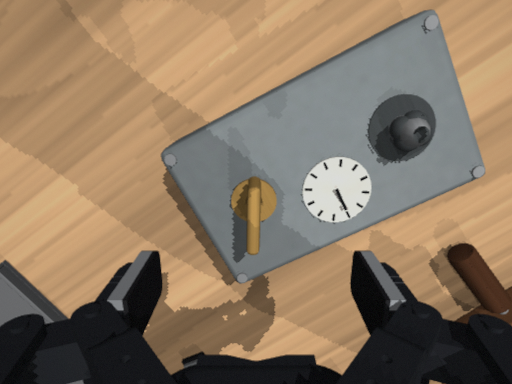

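The wing shows upright from (255,187) to (252,252), between the fingers and almost parallel to them. Next I'll descend and grip.

```bash
python3 -m jog '[{"grip":-1,"slide":[0,-0.1,2.3],"yaw":0.03},{"grip":-1,"slide":[0,0,2.3],"yaw":0},{"grip":-1,"slide":[0,0,2.2],"yaw":0},{"grip":-1,"slide":[0,0,0],"yaw":0},{"grip":1,"slide":[0,0,0],"yaw":0},{"grip":1,"slide":[0,0,0],"yaw":0},{"grip":1,"slide":[0,0,0],"yaw":0},{"grip":1,"slide":[0,0,0],"yaw":0}]' 60
python3 -m jog '[{"grip":1,"slide":[0,0,0],"yaw":0},{"grip":1,"slide":[0,0,0],"yaw":0},{"grip":1,"slide":[0,0,0],"yaw":0}]'
python3 -c "
from h import *
o=manip.get_obs();print(o['joint_pos'],o['ft_force'],o['torque'])"
```

```text
clock: 4.4
position: [0.4691, 0.1488, 0.1327]
ee_rot: [0.319, 0.948, 0.001, 0.0]
ft_force: [-0.1, 0.8, -0.4]
grip_width: 0.33
grasp_force: 0.0
clock: 4.7
position: [0.4687, 0.1484, 0.1325]
ee_rot: [0.319, 0.948, -0.0, -0.0]
ft_force: [-3.1, -1.5, 7.8]
grip_width: 0.088
grasp_force: 58.8
[-0.63829665  0.21730457  0.26251013  2.0068584  -0.07015126  0.92593642
  0.58133838] [-3.07940989 -1.53620575  7.80930595] [-0.37316916  0.68011906  0.01120518]
```

```bash
python3 -m jog '[{"grip":1,"slide":[0,0,0],"yaw":0.1},{"grip":1,"slide":[0,0,0],"yaw":0.14},{"grip":1,"slide":[0,0,0],"yaw":0.14},{"grip":1,"slide":[0,0,0],"yaw":0.14},{"grip":1,"slide":[0,0,0],"yaw":0.14},{"grip":1,"slide":[0,0,0],"yaw":0.14},{"grip":1,"slide":[0,0,0],"yaw":0.14},{"grip":1,"slide":[0,0,0],"yaw":0}]'
python3 -c "
from h import *
o=manip.get_obs();print(o['joint_pos'],o['ft_force'],o['torque']);goto(.4687,.1484,.1325,54)"
```

```text
clock: 5.5
position: [0.4682, 0.1482, 0.1324]
ee_rot: [0.716, 0.698, -0.001, -0.0]
ft_force: [-6.6, -3.3, 10.5]
grip_width: 0.087
grasp_force: 59.6
[-0.74501655  0.221689    0.38111317  2.01255871 -0.10263344  0.92677994
 -0.33479575] [-6.62350649 -3.29165016 10.49137527] [-0.80971409  1.37962857 -0.02436919]
pos [0.4682 0.1482 0.1324] slide cm [ 0.02  0.05 -0.01] yaw rad (cw+) -0.967 tilt [-1.4e-03 -4.0e-04 -1.0e+00]
```

```bash
python3 -m jog '[{"grip":1,"slide":[-0.04,-0.08,-0.05],"yaw":0.14},{"grip":1,"slide":[0,0,0],"yaw":0.14},{"grip":1,"slide":[0,0,0],"yaw":0.14},{"grip":1,"slide":[0,0,0],"yaw":0.14},{"grip":1,"slide":[0,0,0],"yaw":0.14},{"grip":1,"slide":[0,0,0],"yaw":0.14},{"grip":1,"slide":[0,0,0],"yaw":0.14},{"grip":1,"slide":[0,0,0],"yaw":0}]'
python3 -c "
from h import *
o=manip.get_obs();print(o['joint_pos'],o['ft_force'],o['torque']);goto(.4687,.1484,.1325,54)"
```

```text
clock: 6.3
position: [0.4675, 0.1484, 0.1325]
ee_rot: [0.96, 0.281, -0.0, -0.0]
ft_force: [-4.0, -0.0, 4.1]
grip_width: 0.09
grasp_force: 58.7
[-0.86228542  0.22913532  0.51138694  2.0199517  -0.14000284  0.92647527
 -1.27844643] [-3.97511034 -0.03705413  4.11724037] [-0.02222894  0.84032348 -0.02414819]
pos [0.4675 0.1484 0.1325] slide cm [0.1  0.07 0.  ] yaw rad (cw+) 1.198 tilt [-9.e-04  1.e-04 -1.e+00]
```

```bash
python3 -m jog '[{"grip":1,"slide":[-0.03,0.02,0],"yaw":0.12},{"grip":1,"slide":[0,0,0],"yaw":0.12},{"grip":1,"slide":[0,0,0],"yaw":0.12},{"grip":1,"slide":[0,0,0],"yaw":0.12},{"grip":1,"slide":[0,0,0],"yaw":0}]'
python3 -c "
from h import *
o=manip.get_obs();print(o['joint_pos'],o['ft_force'],o['torque'],o['tau'][6]);goto(.4687,.1484,.1325,54)"
```

```text
clock: 6.8
position: [0.4674, 0.1487, 0.1325]
ee_rot: [0.999, 0.047, -0.0, -0.0]
ft_force: [-4.7, 2.5, 4.3]
grip_width: 0.087
grasp_force: 59.0
[-0.92265658  0.23572517  0.57955022  2.02303774 -0.16181591  0.9268272
 -1.73434851] [-4.74480764  2.53343638  4.29177463] [ 0.63780453  0.93669054 -0.0434971 ] -2.1265295147895813
pos [0.4674 0.1487 0.1325] slide cm [0.13 0.04 0.  ] yaw rad (cw+) 0.723 tilt [-6.e-04  8.e-04 -1.e+00]
```

```bash
python3 -m jog '[{"grip":1,"slide":[0,0,0],"yaw":0.1},{"grip":1,"slide":[0,0,0],"yaw":0.1},{"grip":1,"slide":[0,0,0],"yaw":0}]'
python3 -c "
from h import *
o=manip.get_obs();print(o['joint_pos'][6],o['ft_force'],o['torque'],o['tau'][6]);goto(.4687,.1484,.1325,54)"
python3 -m jog '[{"grip":1,"slide":[0,0,0],"yaw":0.1},{"grip":1,"slide":[0,0,0],"yaw":0.1},{"grip":1,"slide":[0,0,0],"yaw":0}]'
python3 -c "
from h import *
o=manip.get_obs();print(o['joint_pos'][6],o['ft_force'],o['torque'],o['tau'][6]);goto(.4687,.1484,.1325,54)"
```

```text
clock: 7.1
position: [0.4674, 0.1488, 0.1326]
ee_rot: [0.999, -0.051, -0.0, -0.0]
ft_force: [-5.3, 1.9, 5.5]
grip_width: 0.088
grasp_force: 98.6
-1.92242217412037 [-5.3295931   1.94831183  5.52300174] [0.61981539 0.9640731  1.39719408] -2.9932060092687607
pos [0.4674 0.1488 0.1326] slide cm [0.14 0.03 0.01] yaw rad (cw+) 0.527 tilt [-5.e-04  3.e-04 -1.e+00]
clock: 7.4
position: [0.4684, 0.1489, 0.133]
ee_rot: [0.989, -0.148, 0.001, 0.0]
ft_force: [0.8, -0.5, 5.1]
grip_width: 0.09
grasp_force: 225.3
-2.1100234682754384 [ 0.79700321 -0.50514974  5.0881378 ] [ 0.1095199  -0.43361968  4.20942373] -6.077984422445297
pos [0.4684 0.1489 0.133 ] slide cm [0.04 0.04 0.05] yaw rad (cw+) 0.332 tilt [ 2.6e-03 -8.0e-04 -1.0e+00]
```

The wrist moment has risen to 4 N m, so the key is on its stop. I'll ease off slightly, release and rise.

```bash
python3 -m jog '[{"grip":1,"slide":[0,0,0],"yaw":-0.08},{"grip":1,"slide":[0,0,0],"yaw":-0.07},{"grip":1,"slide":[0,0,0],"yaw":0},{"grip":-1,"slide":[0,0,0],"yaw":0},{"grip":-1,"slide":[0,0,0],"yaw":0},{"grip":-1,"slide":[0,0,0],"yaw":0},{"grip":-1,"slide":[0,0,0],"yaw":0},{"grip":-1,"slide":[0,0,0],"yaw":0}]'
python3 -m jog '[{"grip":-1,"slide":[0,0,-3.5],"yaw":0},{"grip":-1,"slide":[0,0,-3.5],"yaw":0},{"grip":-1,"slide":[0,0,0],"yaw":0},{"grip":-1,"slide":[0,0,0],"yaw":0}]'
python3 - <<'E'
from h import *
im=manip.camera('wrist');cv2.imwrite('pics/w4.png',im)
cal=manip.calibration('wrist')
for q in([.4678,.1486,.092],[.4678,.1486,.05],[.483,.2575,.078],[.483,.2575,.05]): print(proj('wrist',np.array(q),cal))
for d in manip.masks_of('timer_key','wrist')[:2]:
    ys,xs=np.nonzero(d['region']);print(d['conf'],d['centre'],len(xs),cv2.fitLine(np.c_[xs,ys].astype(np.float32),2,0,.01,.01).ravel())
goto(.46,-.18,.25,54)
E
```

```text
clock: 8.2
position: [0.4677, 0.1477, 0.1323]
ee_rot: [0.997, -0.079, -0.0, 0.0]
ft_force: [0.0, -0.6, 0.0]
grip_width: 0.925
grasp_force: 0.0
clock: 8.6
position: [0.468, 0.1481, 0.2029]
ee_rot: [0.997, -0.079, 0.001, -0.001]
ft_force: [-0.6, 0.4, -1.7]
grip_width: 0.998
grasp_force: 0.0
[254.99029083 224.53129565]
[255.17090805 200.52061609]
[ 82.01657891 218.58344529]
[101.71481448 203.29668429]
0.7 [252.0, 212.1] 1071 [1.4093417e-01 9.9001896e-01 2.5483940e+02 2.1329504e+02]
pos [0.4673 0.1478 0.2016] slide cm [ 4.44 32.49 -4.83] yaw rad (cw+) 0.47 tilt [-1.1e-03 -4.0e-04 -1.0e+00]
```

View pics/w4.png

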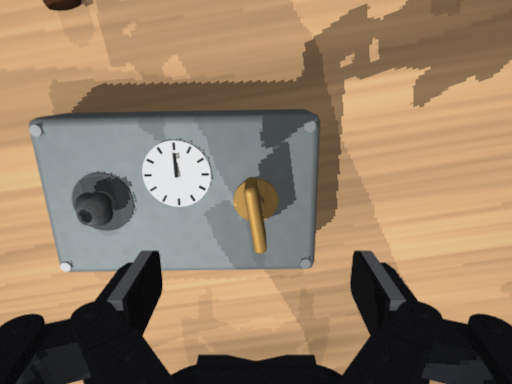

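The wing lies at (251,187)–(260,250), which is about 2.5 rad from its start and fits the hard stop. The hole in the stud's top is at (84,216). Next is the cap.

```bash
python3 -m jog '[{"grip":-1,"slide":[0,3.0,-1],"yaw":0},{"grip":-1,"slide":[0,4.2,-1],"yaw":0},{"grip":-1,"slide":[0,4.2,-1],"yaw":0},{"grip":-1,"slide":[0,4.2,0],"yaw":0},{"grip":-1,"slide":[0,4.2,0],"yaw":0},{"grip":-1,"slide":[0,4.2,0],"yaw":0},{"grip":-1,"slide":[0,4.2,0],"yaw":0},{"grip":-1,"slide":[1,4.2,0],"yaw":0}]'
python3 -m jog '[{"grip":-1,"slide":[3.2,0,2],"yaw":0},{"grip":-1,"slide":[0,0,0],"yaw":-0.14},{"grip":-1,"slide":[0,0,0],"yaw":-0.14},{"grip":-1,"slide":[0,0,0],"yaw":-0.14},{"grip":-1,"slide":[0,0,0],"yaw":-0.14},{"grip":-1,"slide":[0,0,0],"yaw":-0.14},{"grip":-1,"slide":[0,0,0],"yaw":0},{"grip":-1,"slide":[0,0,0],"yaw":0}]'
cat > cap.py <<'E'
from h import *
im=manip.camera('wrist');cal=manip.calibration('wrist');cv2.imwrite('pics/w5.png',im)
for d in manip.masks_of('cap','wrist')[:2]:
    ys,xs=np.nonzero(d['region']);print(d['conf'],d['centre'],len(xs),xs.min(),xs.max(),ys.min(),ys.max(),[ray('wrist',((xs.min()+xs.max())/2,(ys.min()+ys.max())/2),z,cal).round(4) for z in(.018,.024)])
print(manip.get_obs()['joint_pos'])
cs,cd=manip.calibration('scene'),manip.calibration('side')
A=[]
for n,px in(('scene',(153,205)),('side',(222,293))):
    print(n,[ray(n,px,z).round(4) for z in(.015,.02)])
goto(.466,-.178,.2,0)
E
python3 cap.py
```

```text
clock: 9.5
position: [0.425, -0.175, 0.2316]
ee_rot: [0.997, -0.079, -0.001, -0.001]
ft_force: [1.0, 0.7, -0.7]
grip_width: 0.998
grasp_force: 0.0
clock: 10.3
position: [0.4517, -0.1771, 0.2156]
ee_rot: [0.964, 0.265, -0.001, -0.001]
ft_force: [-0.1, -0.8, 0.1]
grip_width: 1.001
grasp_force: 0.0
0.64 [247.8, 151.7] 472 233 278 142 187 [array([ 0.4647, -0.1689,  0.018 ]), array([ 0.4659, -0.1681,  0.024 ])]
[-0.61804417  0.11914044  0.96668032  1.96976576 -0.11065615  1.10920429
 -0.63755679]
scene [array([ 0.4751, -0.1733,  0.015 ]), array([ 0.478 , -0.1741,  0.02  ])]
side [array([ 0.4621, -0.179 ,  0.015 ]), array([ 0.4602, -0.1838,  0.02  ])]
pos [ 0.4519 -0.1771  0.2159] slide cm [1.17 0.81 1.59] yaw rad (cw+) -1.033 tilt [-0.0023  0.0019 -1.    ]
```

View pics/w5.png

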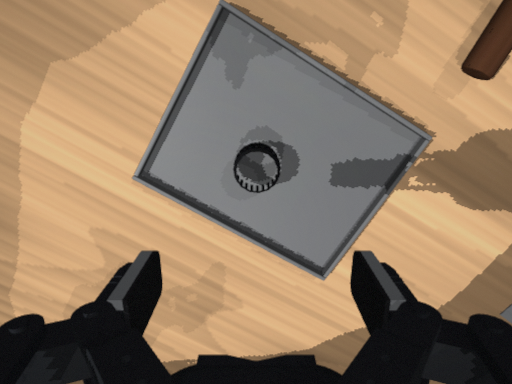

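The cap's top shows around (257,163). I'll get closer and measure again.

```bash
python3 -m jog '[{"grip":-1,"slide":[1.0,0.1,2.5],"yaw":0},{"grip":-1,"slide":[0.8,0.1,2.5],"yaw":0},{"grip":-1,"slide":[0,0,0],"yaw":0},{"grip":-1,"slide":[0,0,0],"yaw":0}]'
python3 - <<'E'
from h import *
im=manip.camera('wrist');cal=manip.calibration('wrist')
r=manip.masks_of('cap','wrist')
for d in r[:2]:
    ys,xs=np.nonzero(d['region']);print(d['conf'],len(xs),xs.min(),xs.max(),ys.min(),ys.max())
for q in([.468,-.17,.032],[.468,-.17,.004]):
    p=proj('wrist',np.array(q),cal);print(p)
    for k in range(24):
        a=k*np.pi/12;u=proj('wrist',np.array(q)+[.019*np.cos(a),.019*np.sin(a),0],cal)
        cv2.circle(im,tuple(int(round(v)) for v in u),0,(0,0,255) if q[2]>.02 else (0,255,0),-1)
cv2.imwrite('pics/w6.png',cv2.resize(im[100:260,170:370],None,fx=3,fy=3,interpolation=cv2.INTER_CUBIC))
print(manip.get_obs()['joint_pos']);goto(.468,-.17,.085,-60)
E
```

```text
clock: 10.8
position: [0.468, -0.1699, 0.1665]
ee_rot: [0.964, 0.267, -0.001, -0.001]
ft_force: [0.0, -0.4, 0.5]
grip_width: 0.998
grasp_force: 0.0
0.76 1341 225 281 177 237
[255.3321367 209.6108734]
[255.47518155 195.91213803]
[-0.56763304  0.25554431  0.93168739  1.98669699 -0.24309363  1.01483669
 -0.55211298]
pos [ 0.4685 -0.17    0.1674] slide cm [-0.05 -0.02  8.24] yaw rad (cw+) 0.017 tilt [-4.0e-04  1.9e-03 -1.0e+00]
```

View pics/w6.png

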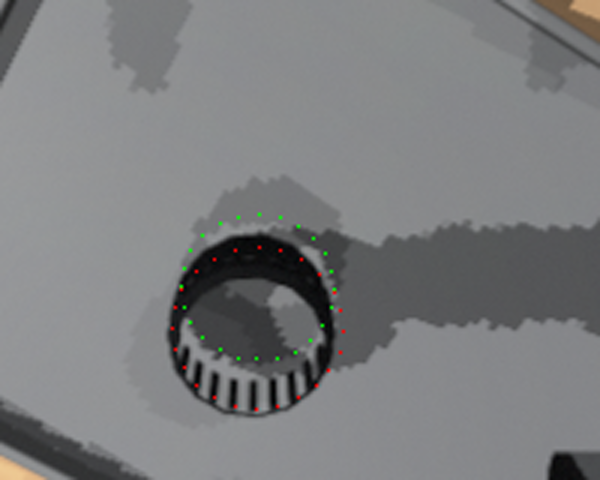

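The cap's outline is centred about 1.5 mm left of and 1 mm below my prediction, and it sits well between the fingers. I'll pinch it lightly, turn 90° and pinch again, which centres it both ways.

```bash
python3 -m jog '[{"grip":-1,"slide":[-0.1,-0.15,2.8],"yaw":0},{"grip":-1,"slide":[0,0,2.8],"yaw":0},{"grip":-1,"slide":[0,0,2.5],"yaw":0},{"grip":0,"slide":[0,0,0],"yaw":0},{"grip":0,"slide":[0,0,0],"yaw":0},{"grip":0.15,"slide":[0,0,0],"yaw":0},{"grip":0.3,"slide":[0,0,0],"yaw":0},{"grip":0.3,"slide":[0,0,0],"yaw":0}]' 20
python3 -c "
from h import *
o=manip.get_obs();print(o['joint_pos'].round(2),o['ft_force'])"
```

```text
clock: 11.7
position: [0.4676, -0.1688, 0.087]
ee_rot: [0.964, 0.267, 0.001, -0.001]
ft_force: [-1.5, -0.1, 10.1]
grip_width: 0.436
grasp_force: 20.6
[-0.47  0.4   0.84  2.04 -0.4   0.86 -0.43] [-1.48873773 -0.13445453 10.14161862]
```

```bash
python3 -m jog '[{"grip":-0.5,"slide":[0,0,0],"yaw":0},{"grip":-0.5,"slide":[0,0,0],"yaw":0},{"grip":-0.5,"slide":[0,0,-0.3],"yaw":0},{"grip":-0.5,"slide":[0,0,0],"yaw":-0.14},{"grip":-0.5,"slide":[0,0,0],"yaw":-0.14},{"grip":-0.5,"slide":[0,0,0],"yaw":-0.14},{"grip":-0.5,"slide":[0,0,0],"yaw":-0.14},{"grip":-0.5,"slide":[0,0,0],"yaw":-0.14}]'
python3 -m jog '[{"grip":-0.5,"slide":[0,0,0],"yaw":-0.14},{"grip":-0.5,"slide":[0,0,0],"yaw":-0.14},{"grip":-0.5,"slide":[0,0,0],"yaw":-0.14},{"grip":-0.5,"slide":[0,0,0],"yaw":-0.14},{"grip":-0.5,"slide":[0,0,0],"yaw":-0.14},{"grip":-0.5,"slide":[0,0,0],"yaw":-0.14},{"grip":0,"slide":[0,0,0],"yaw":0},{"grip":0,"slide":[0,0,0],"yaw":0}]'
python3 -m jog '[{"grip":0.15,"slide":[0,0,0],"yaw":0},{"grip":0.3,"slide":[0,0,0],"yaw":0},{"grip":0.3,"slide":[0,0,0],"yaw":0},{"grip":0.3,"slide":[0,0,0],"yaw":0}]'
python3 -c "
from h import *
o=manip.get_obs();print(o['joint_pos'].round(2),o['ft_force'])"
```

```text
clock: 12.5
position: [0.4667, -0.1686, 0.0885]
ee_rot: [0.812, 0.584, -0.0, -0.001]
ft_force: [-0.6, -0.4, -0.1]
grip_width: 0.754
grasp_force: 0.0
clock: 13.3
position: [0.4666, -0.1687, 0.0884]
ee_rot: [0.507, 0.862, 0.001, -0.001]
ft_force: [0.4, -0.1, 0.7]
grip_width: 0.503
grasp_force: 0.1
clock: 13.7
position: [0.4667, -0.1686, 0.0884]
ee_rot: [0.506, 0.862, 0.0, -0.001]
ft_force: [-1.7, -0.7, 5.4]
grip_width: 0.437
grasp_force: 20.0
[-0.2   0.32  0.52  2.03 -0.22  0.84  0.95] [-1.74403899 -0.73393515  5.39343528]
```

```bash
python3 -m jog '[{"grip":1,"slide":[0,0,0],"yaw":0},{"grip":1,"slide":[0,0,0],"yaw":0},{"grip":1,"slide":[0,0,-1],"yaw":0},{"grip":1,"slide":[0,0,-3],"yaw":0},{"grip":1,"slide":[0,0,-3.5],"yaw":0},{"grip":1,"slide":[0,0,-3.5],"yaw":0},{"grip":1,"slide":[0,0,-2.5],"yaw":0},{"grip":1,"slide":[0,0,0],"yaw":0}]' 80
python3 -c "
from h import *
o=manip.get_obs();print(o['joint_pos'].round(2),o['ft_force']);goto(.483,.2573,.22,31)"
```

```text
clock: 14.5
position: [0.4683, -0.1693, 0.2269]
ee_rot: [0.506, 0.863, 0.002, 0.001]
ft_force: [-0.1, 0.1, -1.6]
grip_width: 0.413
grasp_force: 80.1
[-0.27  0.11  0.57  1.92 -0.07  1.13  0.83] [-0.12744655  0.14760464 -1.55875729]
pos [ 0.4683 -0.1693  0.2269] slide cm [36.52 22.1   0.77] yaw rad (cw+) -0.031 tilt [ 0.0043  0.0017 -1.    ]
```

```bash
python3 -m jog '[{"grip":1,"slide":[2,1.2,0],"yaw":0},{"grip":1,"slide":[3.6,2.2,0],"yaw":0},{"grip":1,"slide":[3.6,2.2,0],"yaw":0},{"grip":1,"slide":[3.6,2.2,0],"yaw":0},{"grip":1,"slide":[3.6,2.2,0],"yaw":0},{"grip":1,"slide":[3.6,2.2,0],"yaw":0},{"grip":1,"slide":[3.6,2.2,0],"yaw":0},{"grip":1,"slide":[3.6,2.2,0],"yaw":0}]'
python3 -m jog '[{"grip":1,"slide":[3.6,2.2,0],"yaw":0},{"grip":1,"slide":[3.6,2.2,0],"yaw":0},{"grip":1,"slide":[1.5,0.9,0],"yaw":0},{"grip":1,"slide":[0,0,0],"yaw":0},{"grip":1,"slide":[0,0,0],"yaw":0}]'
python3 - <<'E'
from h import *
goto(.483,.2573,.18,31);o=manip.get_obs();print(o['joint_pos'].round(2),o['ft_force'])
im=manip.camera('wrist');cv2.imwrite('pics/w7.png',im)
E
```

```text
clock: 15.3
position: [0.4782, 0.1512, 0.2234]
ee_rot: [0.506, 0.863, 0.0, -0.001]
ft_force: [1.5, -0.2, 0.5]
grip_width: 0.415
grasp_force: 80.1
clock: 15.8
position: [0.4824, 0.2505, 0.2235]
ee_rot: [0.506, 0.863, -0.0, -0.001]
ft_force: [0.2, -1.2, -0.2]
grip_width: 0.414
grasp_force: 80.1
pos [0.4824 0.2505 0.2235] slide cm [0.56 0.39 4.35] yaw rad (cw+) -0.031 tilt [-2.4e-03  8.0e-04 -1.0e+00]
[-0.75  0.21  0.21  1.79 -0.05  1.14 -0.01] [ 0.1848359  -1.23125395 -0.21426994]
```

View pics/w7.png

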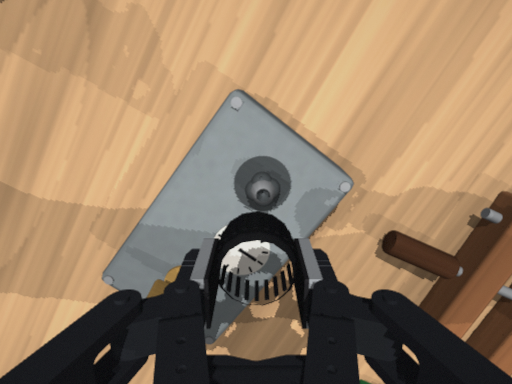

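The held cap is visible at about cols 217–299 and rows 212–303, centred between the pads. The stud-top hole is at (264,194). Checking both against the model.

```bash
python3 - <<'E'
from h import *
cal=manip.calibration('wrist');p,M=axes()
print('stud',ray('wrist',(264,194),.078,cal),'foot disc',ray('wrist',(263,183),.05,cal))
for h in(.0564,.0844):
    c=p+M@[0,0,h]
    E=np.array([proj('wrist',c+M@[.019*np.cos(a),.019*np.sin(a),0],cal) for a in np.linspace(0,6.28,48)])
    print(h,E.min(0).round(1),E.max(0).round(1))
goto(.483,.2573,.17,31)
E
```

```text
stud [0.48496518 0.25830502 0.078     ] foot disc [0.48505096 0.25784683 0.05      ]
0.0564 [210.6 232.7] [297.6 308.9]
0.0844 [217.7 208.5] [291.  274.7]
pos [0.4826 0.2498 0.2237] slide cm [0.62 0.4  5.37] yaw rad (cw+) -0.032 tilt [-2.1e-03  9.0e-04 -1.0e+00]
```

```bash
python3 -m jog '[{"grip":1,"slide":[0.6,0.4,0],"yaw":0},{"grip":1,"slide":[0,0,2.5],"yaw":0},{"grip":1,"slide":[0,0,2.5],"yaw":0},{"grip":1,"slide":[0,0,0],"yaw":0},{"grip":1,"slide":[0,0,0],"yaw":0}]'
python3 -c "
from h import *
goto(.4832,.2574,.16,31)
print(manip.get_obs()['ft_force'])"
```

```text
clock: 16.35
position: [0.4831, 0.2583, 0.1746]
ee_rot: [0.506, 0.863, 0.0, -0.001]
ft_force: [-0.5, 0.1, -0.2]
grip_width: 0.413
grasp_force: 80.1
pos [0.4831 0.2583 0.1746] slide cm [-0.09 -0.04  1.45] yaw rad (cw+) -0.031 tilt [-0.0019  0.0017 -1.    ]
[-0.46786605  0.05764264 -0.15927142]
```

```bash
python3 -m jog '[{"grip":1,"slide":[-0.04,-0.02,0.7],"yaw":0},{"grip":1,"slide":[0,0,0.6],"yaw":0},{"grip":1,"slide":[0,0,0],"yaw":0}]'
python3 -m jog '[{"grip":1,"slide":[0,0,0.5],"yaw":0},{"grip":1,"slide":[0,0,0],"yaw":0}]'
```

```text
clock: 16.65
position: [0.4827, 0.2582, 0.1607]
ee_rot: [0.506, 0.863, 0.0, -0.001]
ft_force: [-0.2, -0.2, -0.3]
grip_width: 0.412
grasp_force: 80.1
clock: 16.85
position: [0.4827, 0.2583, 0.1556]
ee_rot: [0.506, 0.863, 0.0, -0.001]
ft_force: [0.1, -0.1, -1.3]
grip_width: 0.414
grasp_force: 80.1
```

```bash
python3 -m jog '[{"grip":1,"slide":[0,0,0.3],"yaw":0},{"grip":1,"slide":[0,0,0.2],"yaw":0}]'
python3 -m jog '[{"grip":1,"slide":[0,0,0.3],"yaw":0},{"grip":1,"slide":[0,0,0.2],"yaw":0}]'
python3 -m jog '[{"grip":1,"slide":[0,0,0.2],"yaw":0},{"grip":1,"slide":[0,0,0.2],"yaw":0}]'
```

```text
clock: 17.05
position: [0.4833, 0.2587, 0.1517]
ee_rot: [0.506, 0.863, 0.001, -0.001]
ft_force: [-1.6, 0.1, 6.9]
grip_width: 0.415
grasp_force: 80.9
clock: 17.25
position: [0.483, 0.2584, 0.146]
ee_rot: [0.506, 0.863, 0.001, -0.001]
ft_force: [0.7, 0.1, -0.9]
grip_width: 0.413
grasp_force: 80.4
clock: 17.45
position: [0.4826, 0.2583, 0.1412]
ee_rot: [0.505, 0.863, 0.0, -0.001]
ft_force: [1.4, 1.6, -7.1]
grip_width: 0.413
grasp_force: 80.6
```

It clicked past the lobes. Now I press it home and keep the push on.

```bash
python3 -m jog '[{"grip":1,"slide":[0,0,0.2],"yaw":0},{"grip":1,"slide":[0,0,0.2],"yaw":0},{"grip":1,"slide":[0,0,0],"yaw":0}]'
python3 -m jog '[{"grip":1,"slide":[0,0,0.1],"yaw":0},{"grip":1,"slide":[0,0,0],"yaw":0}]'
```

```text
clock: 17.75
position: [0.4829, 0.2583, 0.1388]
ee_rot: [0.506, 0.863, 0.0, -0.001]
ft_force: [-3.5, -1.3, 7.1]
grip_width: 0.415
grasp_force: 82.0
clock: 17.95
position: [0.483, 0.2584, 0.1387]
ee_rot: [0.506, 0.863, 0.001, -0.001]
ft_force: [-6.7, -4.3, 17.1]
grip_width: 0.417
grasp_force: 83.2
```

```bash
python3 -m jog '[{"grip":1,"slide":[0,0,0.07],"yaw":0},{"grip":1,"slide":[0,0,0],"yaw":0},{"grip":1,"slide":[0,0,0],"yaw":0},{"grip":1,"slide":[0,0,0],"yaw":0}]'
python3 - <<'E'
from h import *
im=manip.camera('side');cv2.imwrite('pics/s2.png',cv2.resize(im[110:260,90:290],None,fx=3,fy=3))
print(manip.get_obs()['ft_force'],axes())
E
```

```text
clock: 18.35
position: [0.483, 0.2584, 0.1386]
ee_rot: [0.506, 0.863, 0.001, -0.001]
ft_force: [-9.1, -6.4, 24.1]
grip_width: 0.415
grasp_force: 84.0
[-9.66877541 -6.50759681 22.9944032 ] (array([0.48302737, 0.25834271, 0.13858394]), array([[-4.88534737e-01,  8.72542971e-01, -1.60448440e-03],
       [ 8.72538417e-01,  4.88537371e-01,  2.81912071e-03],
       [ 3.24365455e-03, -2.27358827e-05, -9.99994739e-01]]))
```

View pics/s2.png

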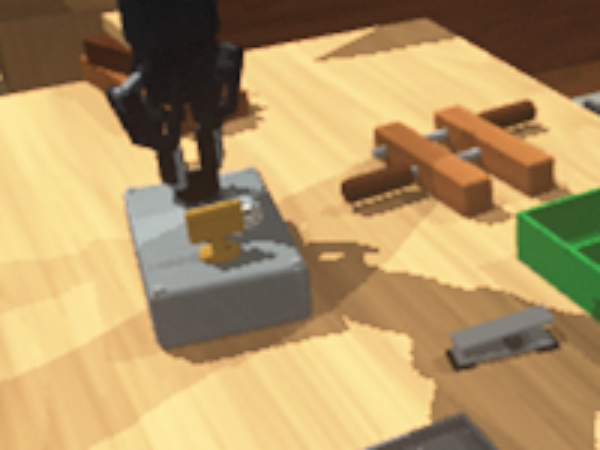

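The side view shows the key still in its wound position and the cap down on the stud in the gripper, with a steady push of 23 N. The bystanders in view haven't moved.

```bash
python3 -c "
from workcell import manip
print(manip.hand_in())"
```

```text
the job is handed in; nothing more can be done
None
```

I handed the job in at about 18 s: the key was wound to its stop, and the cap clicked home on the stud with the gripper still pressing it down at about 23 N; the hand-in returned no verdict.

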